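Snap the push cap back on the herb spinner and hold its lid lock down

TASK

The herb spinner's orange push cap was taken off for washing and lies on the green wrapper tray: pick it up, push it onto the blue stud in the middle of the spinner's lid until it clicks, and keep pressing past the click so that the cap sits fully home and the sprung lock button under it goes all the way down. Hold it down for a good second and finish like that, with the gripper still pressing the cap and the button fully down. Leave the dipping bowl, sauce dish, jar and chopsticks where they are.

Things in the scene. Friction and masses are not known exactly. Their poses are not given: they have to be found in the camera images.
- cap: Loose orange push cap, cylinder 42 mm in diameter, 32 mm high, yellow disc on its flat top, 50 g; stands upright on the tray, open end down. Origin: centre of its underside; z up. Underneath: a lip 4 mm thick round a 21 mm hole, above it a hollow 30 mm wide with its ceiling 22.5 mm above the underside. Any turn about its axis fits.
- stud_seat (a point): Centre of the upper face of the lock button's grey flange (42 mm in diameter, 6 mm thick), on the stud's axis, 154 mm above the counter with the button up; moves with the button. The cap is home when its underside lies here. A cap laid on the stud unpressed rests with its underside about 12 mm above; it clicks past the latch balls at about 5 to 8 N, then the force drops.
- lock_button (a joint): Lock button under the cap: 0 = up, 0.008 m = all the way down (it moves straight down). Sprung: it begins to move at about 9 N, more than the click needs, and takes about 13 N to reach the bottom, where it stops hard; it springs up again when let go.
- spinner: Herb spinner: clear bowl 170 mm in diameter with a green basket, white lid 176 mm in diameter with its upper face 125 mm above the counter, and in the lid's middle a grey boss 64 mm in diameter, upper face at 140 mm, out of which the lock button stands. Stuck to the counter by its rubber foot. Origin: centre of its underside, on the stud's axis.
- tray: Loose round green plastic wrapper tray, 224 mm in diameter over a low rim 14 mm high, flat floor (200 mm in diameter) 3 mm above the counter. Origin: centre of its underside.
- bowl: Shallow stainless dipping bowl, 120 mm in diameter, 38 mm high. Leave alone. Origin: centre of its underside.
- dish: Blue ceramic sauce dish, 90 mm in diameter, 22 mm high. Leave alone. Origin: centre of its underside.
- jar: Glass jar with yellow contents and a wire-clamped green glass lid, 90 mm in diameter (about 105 mm over the clamp), 135 mm high. Leave alone. Origin: centre of its underside.
- chopsticks: A pair of wooden chopsticks lying side by side, held by a paper band, 230 mm long along their y, 18 mm wide, 8 mm high. Leave alone. Origin: centre of their underside.
- stud_tip (a point): Top of the blue stud on the lock button, 20 mm above stud_seat. The stud is 18 mm in diameter with a tapered head; four sprung steel latch balls stand 3 mm out of its sides, centred 9 mm above stud_seat.

How it is judged:
On the way, in this order (a step that is already met when the one before it is completed fails the run):
1. the cap is lifted clear of the tray (height (world z) of cap above 0.05 m and contact force between cap and tray below 0.05 N), for 0.1 s.
2. the cap is clicked home on the stud and the lock button is held fully down for 0.8 s (z of cap in the frame of stud_seat between -0.003 and 0.003 m and horizontal distance between cap and stud_seat below 0.004 m and angle between cap's own z axis and vertical below 0.1 rad and value of joint lock_button above 0.005 m), for 0.8 s.
At the end, for the whole second after the job is handed in: Fingers still push on the cap (over 3 N); cap clicked home (underside within 3 mm of the flange, within 4 mm of the stud's axis, tilt under 0.1 rad), lock button held down more than 5 of its 8 mm; bowl, dish, jar and chopsticks moved no more than 30 mm (all of step 2 and contact force between the fingers and cap above 3 N); the arm keeps its last pose, push and grip.
It fails at once if the bowl is moved more than 30 mm (distance of bowl from where it was at the start of the episode above 0.03 m).
It fails at once if the dish is moved more than 30 mm (distance of dish from where it was at the start of the episode above 0.03 m).
It fails at once if the jar is moved more than 30 mm (distance of jar from where it was at the start of the episode above 0.03 m).
It fails at once if the chopsticks is moved more than 30 mm (distance of chopsticks from where it was at the start of the episode above 0.03 m).
It also fails if it takes over 42 s, if anything falls off the work surface, if the arm or the gripper's body presses on something with over 40 N, if the wrist force passes 120 N, or if a joint passes its speed limit or range.

ROBOT

A 7-joint arm with a two-finger parallel gripper is mounted at the origin on the work surface. World frame = base frame: x ahead of the robot, y to its left, z up, the work surface at z = 0. Lengths are in m, angles in rad, forces in N, time in s.
With the tool pointing down it reaches from about 0.4 to 0.85 m from the base axis. Payload 10.4 kg.
Tool frame: the origin (TCP) lies midway between the tips of the shut fingers; the grasp point (between the pads) lies 19 mm behind it; z points along the fingers, x is the direction in which the jaws open and shut, and the axes are right-handed (so a half turn about z gives the same grasp; the last joint's range is limited). The gripper opens to 85 mm and grips with 20 to 120 N. Pads are 22 mm wide; open, the fingers measure 114 mm over their backs; the gripper's body (76 mm by 85 mm) begins 54 mm behind the grasp point. The pads swing forward as they close: fully open they stand 13 mm farther back than shut.
Start: joints at [1.161, 0.332, -0.065, 1.46, 0.022, 1.35, -0.088], TCP at [0.236, -0.579, 0.231] pointing down, gripper open.
Joint ranges: [-2.6, 2.6], [-0.5, 2.12], [-1.47, 1.34], [0.16, 2.42], [-1.27, 4.41], [0.06, 2.06], [-2.6, 2.6]. Speed limits (rad/s): [2.22, 2.22, 2.79, 2.79, 3.14, 3.14, 3.14].

INTERFACE

Orientations are given as a unit quaternion [x, y, z, w].
In Python, from workcell import monitor, eyes, ticket, models gives the robot as it stands.
- The arm moves only by the tool servo_tool, never from a script. Its argument "motion" is a list of rows, each a list of 7 numbers: the opening, from 0 (shut) to 1 (fully open), then the shift along the tool's x, y, z in m, then the turn, a rotation vector about the tool's x, y, z in degrees. In form: [[fingers, tx, ty, tz, rx, ry, rz], ...]. A call has 1 to 20 rows; each row is the pose to reach, as a shift and turn from the pose commanded when the call began, along the tool's axes at that moment; what a row does not reach only later rows make up. A row lasts 1/8 s, in which the tool goes at most 62.5 mm and 10.7 degrees, less where a joint would pass 70% of its speed; a pose out of reach is approached as far as the arm can. A call with a gripper value outside its range is refused whole. The fingers move at their own pace and stop on an object; "grip_force" is the grip in N (left out, the last holds). Time passes only in rows, so rows that repeat a pose let the fingers close. It gives the time, the measured TCP pose, the force and the opening at its end, in the units of the state.
- monitor.get_obs(): the state, without advancing time (a new reading comes with each control period).
- eyes.camera(name): name is "scene" or "top" or "wrist"; returns (picture, depth): 384x512x3 uint8, blue, green, red; 384x512 float32, m along the optical axis (not along the pixel's ray), 0 where there is no reading.
- eyes.camera_info(name): a dict with "intrinsics" (3x3 intrinsics, pixels), "k1" (the pictures are not rectified: a ray, as slopes to the right and down, at radius r is drawn at 1 + k1 r^2 times it, then the intrinsics apply), "extrinsics" (4x4, takes a point from world to camera coordinates); the wrist camera has in their place "tool_from_camera" (4x4, takes a point from camera to tool coordinates, whose origin is the TCP and whose axes are the tool frame's). Camera axes: x right, y down, z forward; pixel columns grow to the right and rows downward; lengths in m; the calibration is good to about 2 mm. A picture is of the moment at which its call begins: read the wrist's pose just before it. camera_info takes no time and is no camera call.
- ticket.hand_in(): hands the job in, once; it reports no verdict.
Trained networks look in the newest picture that a camera, given by its name, has taken for a name from the list of things; names that differ only in an ending like _2 or _b are one class to them, and where a whole thing is asked for, a point or a joint stands for the part that bears it (a point fixed in the world has none). Each returns a list of dicts, best first, with "confidence" (0 to 1); they miss things now and then, are a little off and sometimes report something else, mostly with a low value. They report only what shows in the picture. A call takes as long as a camera call.
- models.boxes_of(camera, thing): "point" ([x, y, z] in m, in the coordinates of the camera as it stood for that picture, good to about 4 mm: the middle of the surface that is visible of it).
The state is a dict: "clock": time; "joint_pos": joint angles; "joint_velocities": joint speeds; "tau": joint torques, N m; "position": TCP position; "ee_rot": TCP orientation; "ft_force": force on the tool from outside, world axes, zero at the start; "torque": the same for the moment, N m; "grip_width": opening from 0.0 (shut) to 1.0 (fully open).
Only numpy, scipy, OpenCV 4.12 (cv2) and the standard library are available. Lean on these libraries where they do the work, as an engineer would, in place of code of your own. Each camera call takes 0.05 s, during which the arm holds its last target. There are 200 camera calls.

## Working session

There is one attempt and no reset: what is moved stays moved. The work goes in short steps, Python scripts to look and compute and a tool call to move; the robot and the scene stay as the last step left them, time stands still between calls to the robot, and variables do not carry over. Pictures are saved under pics/ and viewed, about 8 in all and at most 12, crops included, and the job is handed in when it is done.

Besides the shell and the picture viewer there is one more tool, called after "Call:" as name([rows], argument=value, ...), one row to a line, values as JSON. servo_tool: Moves the arm, as the interface text tells. Its arguments: {"type":"object","properties":{"motion":{"type":"array"},"grip_force":{"type":"number"}},"required":["motion"]}

```bash
mkdir -p pics
cat > h.py <<'E'
import numpy as np, cv2
from scipy.spatial.transform import Rotation as R
from workcell import monitor, eyes, ticket, models
def toworld(cam,p,obs=None):
    i=eyes.camera_info(cam); p=np.append(p,1)
    if cam!="wrist": return (np.linalg.inv(np.array(i["extrinsics"]))@p)[:3]
    c=(np.array(i["tool_from_camera"])@p)[:3]
    return R.from_quat(obs["ee_rot"]).apply(c)+np.array(obs["position"])
def cloud(cam,dep,obs=None):
    i=eyes.camera_info(cam);K=np.array(i["intrinsics"],float);h,w=dep.shape
    u,v=np.meshgrid(np.arange(w),np.arange(h))
    s=cv2.undistortPoints(np.stack([u.ravel(),v.ravel()],1).astype(np.float64)[:,None],K,np.array([i["k1"],0,0,0,0.]))[:,0]
    d=dep.ravel(); P=np.c_[s*d[:,None],d]
    if cam!="wrist":
        M=np.linalg.inv(np.array(i["extrinsics"])); W=P@M[:3,:3].T+M[:3,3]
    else:
        M=np.array(i["tool_from_camera"]); W=R.from_quat(obs["ee_rot"]).apply(P@M[:3,:3].T+M[:3,3])+np.array(obs["position"])
    return W.reshape(h,w,3)
E
python3 - <<'E'
from h import *
o=monitor.get_obs();print(o)
ims=[]
for c in("top","scene"):
    im,d=eyes.camera(c);ims.append(im);np.save(c+"_d.npy",d);cv2.imwrite(c+".png",im)
    for t in("cap","stud_seat","spinner","tray","bowl","dish","jar","chopsticks"):
        for r in models.boxes_of(c,t)[:2]: print(c,t,round(r["confidence"],2),toworld(c,r["point"]).round(3))
cv2.imwrite("pics/a.png",cv2.resize(np.hstack(ims),(800,300)))
E
```

```text
{'clock': 0.0, 'joint_pos': array([ 1.16139549,  0.33288135, -0.06471755,  1.46095192,  0.02157878,
        1.34987414, -0.08852589]), 'joint_velocities': array([ 0.00115761,  0.00118496, -0.00029405,  0.0010256 ,  0.00083988,
        0.00184387,  0.00027739]), 'tau': array([-1.15320063e-04, -6.25426698e+01,  4.91819100e-02, -3.91602802e+01,
        1.59689347e-02,  9.82322905e-03,  1.68176769e-05]), 'position': array([ 0.23563809, -0.57847503,  0.23050498]), 'ee_rot': array([ 8.29829369e-01, -5.58016769e-01, -5.99883600e-04, -3.80021454e-04]), 'ft_force': array([-0.34692569,  0.66418301, -0.75958719]), 'torque': array([-0.02381021,  0.00234268,  0.04423619]), 'grip_width': 0.9958287386033067}
top cap 0.64 [0.555 0.123 0.037]
top cap 0.62 [ 0.524 -0.192  0.126]
top stud_seat 0.48 [ 0.53  -0.196  0.157]
top stud_seat 0.17 [0.656 0.436 0.129]
top spinner 0.69 [ 0.527 -0.192  0.127]
top tray 0.96 [0.528 0.128 0.01 ]
top bowl 0.67 [ 0.751 -0.002  0.021]
top bowl 0.58 [ 0.526 -0.195  0.155]
top dish 0.62 [ 0.602 -0.412  0.014]
top jar 0.71 [0.658 0.441 0.132]
top chopsticks 0.86 [0.419 0.372 0.007]
scene cap 0.53 [0.566 0.113 0.029]
scene stud_seat 0.73 [ 0.538 -0.203  0.153]
scene spinner 0.65 [ 0.558 -0.237  0.125]
scene tray 0.71 [0.528 0.135 0.002]
scene bowl 0.94 [0.735 0.016 0.021]
scene bowl 0.59 [ 0.597 -0.403  0.013]
scene dish 0.58 [ 0.596 -0.399  0.017]
scene dish 0.55 [0.738 0.015 0.019]
scene jar 0.82 [0.677 0.425 0.09 ]
scene jar 0.22 [ 0.537 -0.202  0.156]
scene chopsticks 0.62 [0.419 0.368 0.005]
```

View pics/a.png

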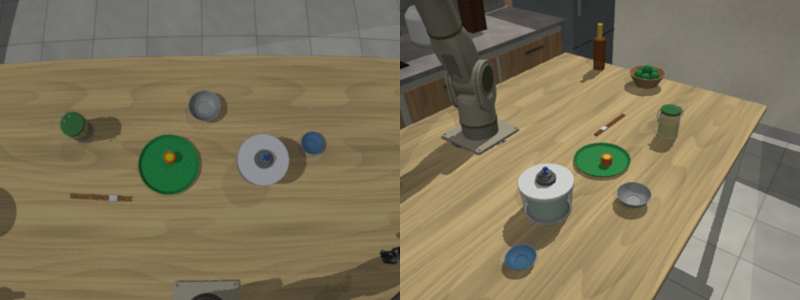

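The top view (left) shows the cap on the tray at about (170,157) and the spinner with its blue stud at (265,158). Both match the networks' points. Next I refine both from colour and depth.

Run:
```python
from h import *
for c in("top","scene"):
    W=cloud(c,np.load(c+"_d.npy"));im=cv2.imread(c+".png");H=cv2.cvtColor(im,cv2.COLOR_BGR2HSV)
    def m(name,lo,hi,ctr,z0,z1,r=.06):
        k=cv2.inRange(H,lo,hi)>0
        k&=(np.hypot(W[...,0]-ctr[0],W[...,1]-ctr[1])<r)&(W[...,2]>z0)&(W[...,2]<z1)
        P=W[k]; 
        if len(P): print(c,name,len(P),((P.min(0)+P.max(0))/2).round(4),P.mean(0).round(4),np.ptp(P,0).round(3))
    m("captop",(5,120,80),(35,255,255),(.555,.123),.028,.06)
    m("stud",(100,100,40),(130,255,255),(.53,-.195),.15,.2)
    m("lid",(0,0,0),(180,255,255),(.53,-.195),.115,.130,.12)
    m("boss",(0,0,0),(180,255,255),(.53,-.195),.134,.147,.06)
```

```text
top captop 175 [0.5565 0.1252 0.0367] [0.5564 0.1248 0.0363] [0.04  0.039 0.016]
top stud 40 [ 0.5317 -0.1979  0.1708] [ 0.531  -0.1974  0.1737] [0.016 0.016 0.016]
top lid 2693 [ 0.5306 -0.1969  0.1226] [ 0.5301 -0.1952  0.1262] [0.172 0.175 0.015]
top boss 266 [ 0.5241 -0.2024  0.1403] [ 0.5277 -0.1958  0.1412] [0.073 0.072 0.012]
scene captop 108 [0.5595 0.1229 0.0343] [0.5604 0.1206 0.0339] [0.043 0.043 0.011]
scene stud 40 [ 0.5351 -0.2036  0.1647] [ 0.5363 -0.2038  0.1666] [0.013 0.011 0.022]
scene lid 2322 [ 0.5341 -0.1996  0.1224] [ 0.5424 -0.2106  0.1243] [0.176 0.176 0.015]
scene boss 233 [ 0.5341 -0.1996  0.1404] [ 0.5418 -0.2092  0.1392] [0.062 0.066 0.013]
```

Call:
servo_tool([
  [1,0,0,-0.04,0,0,0],
  [1,-0.05,-0.04,-0.04,0,0,-8],
  [1,-0.11,-0.09,-0.04,0,0,-18],
  [1,-0.16,-0.14,-0.04,0,0,-28],
  [1,-0.22,-0.19,-0.04,0,0,-38],
  [1,-0.27,-0.25,-0.04,0,0,-48],
  [1,-0.32,-0.3,-0.04,0,0,-58],
  [1,-0.37,-0.35,-0.04,0,0,-68],
  [1,-0.42,-0.4,-0.04,0,0,-68],
  [1,-0.47,-0.46,-0.03,0,0,-68],
  [1,-0.5,-0.51,-0.02,0,0,-68],
  [1,-0.53,-0.56,0,0,0,-68],
  [1,-0.53,-0.56,0,0,0,-68],
  [1,-0.53,-0.56,0,0,0,-68],
])

```text
clock: 2.65
position: [0.5549, 0.1266, 0.2304]
ee_rot: [1.0, 0.003, -0.0, -0.001]
ft_force: [0.0, -0.8, -0.4]
grip_width: 1.002
```

Run:
```python
from h import *
o=monitor.get_obs();im,d=eyes.camera("wrist");W=cloud("wrist",d,o)
H=cv2.cvtColor(im,cv2.COLOR_BGR2HSV)
k=(cv2.inRange(H,(5,120,60),(35,255,255))>0)&(W[...,2]>.025)&(W[...,2]<.06)
P=W[k];print(len(P),P.max(0),P.min(0))
T=P[P[:,2]>np.percentile(P[:,2],90)-.005];print(len(T),((T.min(0)+T.max(0))/2).round(4),T.mean(0).round(4),np.ptp(T,0).round(4))
print(o["position"],eyes.camera_info("wrist"))
cv2.imwrite("pics/b.png",im)
```

```text
1349 [0.57899463 0.14579661 0.03714531] [0.53757625 0.10411768 0.02527517]
1312 [0.5583 0.1249 0.034 ] [0.5584 0.1254 0.0345] [0.0414 0.0416 0.0064]
[0.55493169 0.12661714 0.23040143] {'intrinsics': array([[345.9493301 ,   0.        , 257.10925768],
       [  0.        , 345.9493301 , 193.36039795],
       [  0.        ,   0.        ,   1.        ]]), 'k1': -0.06903697001569138, 'tool_from_camera': array([[ 9.99999646e-01, -3.50689989e-04,  7.64894132e-04,
        -1.86320135e-04],
       [ 8.44836492e-05,  9.46264531e-01,  3.23393616e-01,
        -8.37288066e-02],
       [-8.37203090e-04, -3.23393437e-01,  9.46264225e-01,
        -1.42178626e-01],
       [ 0.00000000e+00,  0.00000000e+00,  0.00000000e+00,
         1.00000000e+00]])}
```

View pics/b.png

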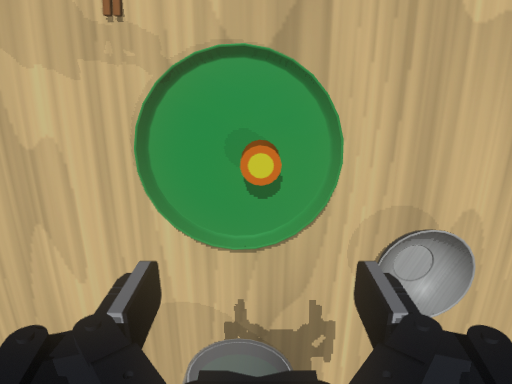

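The wrist view shows the cap at about (261,165), centre (0.558, 0.125), top at z ≈ 0.035. That height matches what it should be. Going down to grasp.

Call:
servo_tool([
  [1,0.003,0.001,0.05,0,0,0],
  [1,0.003,0.001,0.1,0,0,0],
  [1,0.003,0.001,0.15,0,0,0],
  [1,0.003,0.001,0.19,0,0,0],
  [1,0.003,0.001,0.21,0,0,0],
  [1,0.003,0.001,0.222,0,0,0],
  [1,0.003,0.001,0.224,0,0,0],
  [1,0.003,0.001,0.224,0,0,0],
  [0.3,0.003,0.001,0.224,0,0,0],
  [0.3,0.003,0.001,0.224,0,0,0],
  [0.3,0.003,0.001,0.224,0,0,0],
  [0.3,0.003,0.001,0.224,0,0,0],
  [0.3,0.003,0.001,0.224,0,0,0],
  [0.3,0.003,0.001,0.224,0,0,0],
], grip_force=80)

```text
clock: 4.45
position: [0.558, 0.1223, 0.0081]
ee_rot: [1.0, 0.001, 0.001, 0.0]
ft_force: [-1.9, -0.7, 7.4]
grip_width: 0.47
```

Call:
servo_tool([
  [0.3,0,0,-0.02,0,0,0],
  [0.3,0,0,-0.06,0,0,0],
  [0.3,0,0,-0.11,0,0,0],
  [0.3,0,0,-0.16,0,0,0],
  [0.3,0,0,-0.21,0,0,0],
  [0.3,0,0,-0.23,0,0,0],
  [0.3,0,0,-0.23,0,0,0],
  [0.3,0,0,-0.23,0,0,0],
])

```text
clock: 5.45
position: [0.5568, 0.1219, 0.2358]
ee_rot: [1.0, 0.001, -0.001, 0.0]
ft_force: [-0.3, -0.5, -0.8]
grip_width: 0.47
```

Run:
```python
from h import *
o=monitor.get_obs();im,d=eyes.camera("wrist");W=cloud("wrist",d,o);print(o["position"],o["ee_rot"],o["ft_force"],o["grip_width"])
H=cv2.cvtColor(im,cv2.COLOR_BGR2HSV);np.save("w2.npy",W)
k=(cv2.inRange(H,(5,120,40),(35,255,255))>0)&(W[...,2]>.15)
P=R.from_quat(o["ee_rot"]).inv().apply(W[k]-o["position"])
print(len(P),P.min(0),P.max(0))
T=P[P[:,2]<np.percentile(P[:,2],20)]; print("top plane z",np.percentile(P[:,2],[1,5,20,50,80,95]).round(4))
cv2.imwrite("pics/c.png",im)
```

```text
[0.55678043 0.12192137 0.23583252] [ 9.99998375e-01  1.43133944e-03 -1.06116360e-03  2.72505337e-04] [-0.34083121 -0.47951576 -0.77738909] 0.4699748410516485
10528 [-0.02201332 -0.08372937 -0.14217851] [0.02165819 0.01844143 0.00671959]
top plane z [-0.0366 -0.0277 -0.0268 -0.0261 -0.0201 -0.0024]
```

View pics/c.png

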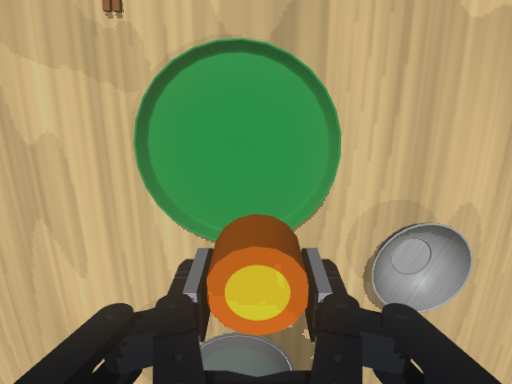

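The cap is held between the pads, yellow disc at (257,292). Now I check its tilt and centre in the tool frame.

Run:
```python
from h import *
o=monitor.get_obs();W=np.load("w2.npy");im=cv2.imread("pics/c.png");H=cv2.cvtColor(im,cv2.COLOR_BGR2HSV)
P=R.from_quat(o["ee_rot"]).inv().apply((W-o["position"]).reshape(-1,3)).reshape(W.shape)
def fit(name,lo,hi,z0,z1):
    k=(cv2.inRange(H,lo,hi)>0)&(P[...,2]>z0)&(P[...,2]<z1)&(np.hypot(P[...,0],P[...,1])<.04)
    n,l,s,_=cv2.connectedComponentsWithStats(k.astype(np.uint8));k=l==1+np.argmax(s[1:,4])
    T=P[k];A=np.c_[T[:,:2],np.ones(len(T))];c=np.linalg.lstsq(A,T[:,2],rcond=None)[0]
    print(name,len(T),T.mean(0).round(4),((T.min(0)+T.max(0))/2).round(4),np.ptp(T,0).round(4),"slopes",c.round(4))
fit("yellow",(24,120,60),(35,255,255),-.035,-.015)
fit("top",(5,120,60),(35,255,255),-.032,-.022)
```

```text
yellow 2768 [-0.0001 -0.0028 -0.0267] [-0.0002 -0.0023 -0.0267] [0.0255 0.026  0.0039] slopes [-0.0031  0.0066 -0.0266]
top 7670 [-0.     -0.0044 -0.0264] [-0.0001 -0.0027 -0.0259] [0.0405 0.0423 0.0077] slopes [-0.0015 -0.0152 -0.0265]
```

Call:
servo_tool([
  [0.3,0,0.04,0,0,0,0],
  [0.3,-0.01,0.09,0,0,0,0],
  [0.3,-0.02,0.14,0,0,0,0],
  [0.3,-0.02,0.18,0,0,0,0],
  [0.3,-0.02,0.2,0,0,0,0],
  [0.3,-0.02,0.2,0,0,0,0],
  [0.3,-0.02,0.2,0,0,0,0],
])

```text
clock: 6.38
position: [0.5382, -0.0757, 0.237]
ee_rot: [1.0, 0.003, -0.0, -0.001]
ft_force: [0.5, 0.3, -0.4]
grip_width: 0.469
```

Run:
```python
from h import *
o=monitor.get_obs();im,d=eyes.camera("wrist");W=cloud("wrist",d,o);print(o["position"],o["ee_rot"],o["ft_force"])
H=cv2.cvtColor(im,cv2.COLOR_BGR2HSV);np.save("w3.npy",W)
def m(name,lo,hi,z0,z1,r):
    k=(cv2.inRange(H,lo,hi)>0)&(np.hypot(W[...,0]-.532,W[...,1]+.198)<r)&(W[...,2]>z0)&(W[...,2]<z1)
    P=W[k]
    if len(P): print(name,len(P),((P.min(0)+P.max(0))/2).round(4),P.mean(0).round(4),np.ptp(P,0).round(4))
m("studall",(100,100,40),(130,255,255),.15,.2,.04)
m("studtop",(100,100,40),(130,255,255),.171,.18,.04)
m("flange",(0,0,0),(180,255,255),.151,.1565,.04)
m("boss",(0,0,0),(180,255,255),.137,.144,.05)
m("lid",(0,0,0),(180,255,255),.122,.129,.12)
cv2.imwrite("pics/d.png",im)
```

```text
[ 0.53815306 -0.07565468  0.23702816] [ 9.99996310e-01  2.66321545e-03 -1.54505973e-04 -5.13151394e-04] [ 0.47062367  0.31819908 -0.41803453]
studall 308 [ 0.5317 -0.1958  0.1696] [ 0.5313 -0.1947  0.172 ] [0.0156 0.0142 0.0105]
studtop 234 [ 0.5321 -0.1961  0.173 ] [ 0.5319 -0.1956  0.1729] [0.0147 0.0136 0.0037]
flange 610 [ 0.5317 -0.1997  0.1538] [ 0.5302 -0.1968  0.1534] [0.0405 0.0314 0.0053]
boss 413 [ 0.5317 -0.203   0.1392] [ 0.5255 -0.2026  0.1391] [0.0624 0.034  0.0039]
lid 4162 [ 0.5202 -0.1907  0.1243] [ 0.5296 -0.2148  0.1242] [0.1475 0.1539 0.0046]
```

View pics/d.png

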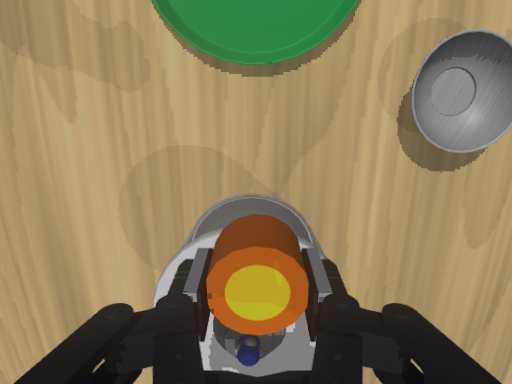

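The stud is at (249,350), partly hidden by the cap. I'll move past it so it shows unobstructed.

Call:
servo_tool([
  [0.3,0,0.04,0,0,0,0],
  [0.3,-0.003,0.09,0,0,0,0],
  [0.3,-0.006,0.14,0,0,0,0],
  [0.3,-0.006,0.18,0,0,0,0],
  [0.3,-0.006,0.195,0,0,0,0],
  [0.3,-0.006,0.195,0,0,0,0],
  [0.3,-0.006,0.195,0,0,0,0],
  [0.3,-0.006,0.195,0,0,0,0],
])

```text
clock: 7.42
position: [0.5331, -0.2711, 0.2376]
ee_rot: [1.0, 0.003, 0.0, -0.0]
ft_force: [0.1, 0.3, -0.4]
grip_width: 0.468
```

Run:
```python
from h import *
o=monitor.get_obs();im,d=eyes.camera("wrist");W=cloud("wrist",d,o);print(o["position"],o["ee_rot"],o["ft_force"])
H=cv2.cvtColor(im,cv2.COLOR_BGR2HSV)
Rt=R.from_quat(o["ee_rot"]).inv()
def m(name,lo,hi,z0,z1,r):
    k=(cv2.inRange(H,lo,hi)>0)&(np.hypot(W[...,0]-.532,W[...,1]+.197)<r)&(W[...,2]>z0)&(W[...,2]<z1)
    P=W[k]
    if len(P): c=(P.min(0)+P.max(0))/2;print(name,len(P),c.round(4),P.mean(0).round(4),np.ptp(P,0).round(4),"tool",Rt.apply(c-o["position"]).round(4))
m("studall",(100,100,40),(130,255,255),.15,.2,.04)
m("studtop",(100,100,40),(130,255,255),.171,.18,.04)
m("flange",(0,0,0),(180,255,255),.151,.1565,.04)
m("boss",(0,0,0),(180,255,255),.137,.144,.05)
m("lid",(0,0,0),(180,255,255),.122,.129,.12)
cv2.imwrite("pics/e.png",im)
```

```text
[ 0.53310306 -0.27105175  0.23757774] [ 9.99996543e-01  2.62345691e-03  1.75637057e-04 -2.86225382e-05] [ 0.09565498  0.31570665 -0.43995797]
studall 687 [ 0.5314 -0.1973  0.1638] [ 0.5317 -0.1972  0.1724] [0.0166 0.0166 0.0229] tool [-0.0013 -0.0738  0.0738]
studtop 559 [ 0.5318 -0.1975  0.1731] [ 0.532  -0.1973  0.1731] [0.0158 0.0159 0.0042] tool [-0.0009 -0.0736  0.0645]
flange 2423 [ 0.5317 -0.1975  0.1535] [ 0.5317 -0.1967  0.1535] [0.0401 0.0408 0.0043] tool [-0.001  -0.0735  0.0841]
boss 3527 [ 0.532  -0.1975  0.1394] [ 0.5318 -0.1955  0.1394] [0.0622 0.0631 0.0047] tool [-0.0008 -0.0736  0.0982]
lid 34439 [ 0.5315 -0.2105  0.1247] [ 0.5318 -0.201   0.1245] [0.1743 0.1471 0.0054] tool [-0.0013 -0.0605  0.1128]
```

View pics/e.png

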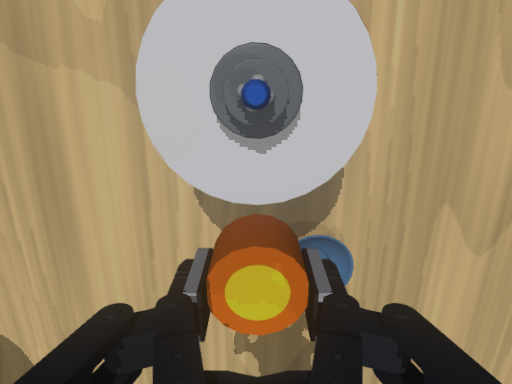

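The stud shows fully at (256,94). Its top, flange and boss all give an axis at (0.5318, −0.1975). With the cap 2.6 mm off centre in the tool, the TCP target is (0.532, −0.200).

Call:
servo_tool([
  [0.3,-0.001,-0.03,0,0,0,0],
  [0.3,-0.001,-0.06,0.01,0,0,0],
  [0.3,-0.001,-0.071,0.03,0,0,0],
  [0.3,-0.001,-0.071,0.045,0,0,0],
  [0.3,-0.001,-0.071,0.05,0,0,0],
  [0.3,-0.001,-0.071,0.05,0,0,0],
  [0.3,-0.001,-0.071,0.05,0,0,0],
  [0.3,-0.001,-0.071,0.05,0,0,0],
], grip_force=110)

```text
clock: 8.48
position: [0.5317, -0.2021, 0.1878]
ee_rot: [1.0, 0.001, 0.0, 0.0]
ft_force: [0.5, -0.8, -0.7]
grip_width: 0.462
```

Call:
servo_tool([
  [0.3,0,-0.002,0,0,0,0],
  [0.3,0,-0.002,0,0,0,0],
  [0.3,0,-0.002,0.007,0,0,0],
  [0.3,0,-0.002,0.014,0,0,0],
  [0.3,0,-0.002,0.014,0,0,0],
  [0.3,0,-0.002,0.014,0,0,0],
])

```text
clock: 9.22
position: [0.5314, -0.1998, 0.1732]
ee_rot: [1.0, 0.001, -0.0, -0.0]
ft_force: [-0.0, -0.8, -1.1]
grip_width: 0.463
```

Call:
servo_tool([
  [0.3,0,0,0.003,0,0,0],
  [0.3,0,0,0.006,0,0,0],
  [0.3,0,0,0.009,0,0,0],
  [0.3,0,0,0.012,0,0,0],
  [0.3,0,0,0.015,0,0,0],
  [0.3,0,0,0.015,0,0,0],
  [0.3,0,0,0.015,0,0,0],
])

```text
clock: 10.1
position: [0.5312, -0.1998, 0.1588]
ee_rot: [1.0, 0.001, -0.0, 0.0]
ft_force: [-4.5, 1.1, 7.5]
grip_width: 0.458
```

Call:
servo_tool([
  [0.3,-0.0005,0,0.003,0,0,0],
  [0.3,-0.0005,0,0.006,0,0,0],
  [0.3,-0.0005,0,0.008,0,0,0],
  [0.3,-0.0005,0,0.009,0,0,0],
  [0.3,-0.0005,0,0.009,0,0,0],
  [0.3,-0.0005,0,0.009,0,0,0],
])

```text
clock: 10.85
position: [0.5312, -0.1998, 0.1512]
ee_rot: [1.0, 0.001, 0.0, 0.001]
ft_force: [-6.8, 2.2, 18.5]
grip_width: 0.462
```

Call:
servo_tool([
  [0.3,0,0,0.001,0,0,0],
  [0.3,0,0,0.001,0,0,0],
  [0.3,0,0,0.001,0,0,0],
  [0.3,0,0,0.001,0,0,0],
  [0.3,0,0,0.001,0,0,0],
  [0.3,0,0,0.001,0,0,0],
  [0.3,0,0,0.001,0,0,0],
  [0.3,0,0,0.001,0,0,0],
  [0.3,0,0,0.001,0,0,0],
  [0.3,0,0,0.001,0,0,0],
])

```text
clock: 12.1
position: [0.5313, -0.1998, 0.1512]
ee_rot: [1.0, 0.001, 0.0, 0.001]
ft_force: [-11.3, 2.6, 26.4]
grip_width: 0.464
```

Run:
```python
from h import *
o=monitor.get_obs();im,d=eyes.camera("wrist");W=cloud("wrist",d,o);print(o["position"],o["ft_force"])
H=cv2.cvtColor(im,cv2.COLOR_BGR2HSV);P=R.from_quat(o["ee_rot"]).inv().apply((W-o["position"]).reshape(-1,3)).reshape(W.shape)
k=(cv2.inRange(H,(24,120,60),(35,255,255))>0)&(np.hypot(P[...,0],P[...,1])<.03)&(W[...,2]>.15)&(W[...,2]<.2)
T=W[k];print("cap disc",len(T),T.mean(0).round(4),"tool",P[k].mean(0).round(4))
A=np.c_[T[:,:2],np.ones(len(T))];print(np.linalg.lstsq(A,T[:,2],rcond=None)[0][:2].round(4))
s,_=eyes.camera("scene");cv2.imwrite("pics/f.png",np.hstack([cv2.resize(im,(400,300)),cv2.resize(s[190:310,130:290],(400,300))]))
```

```text
[ 0.53125521 -0.19982664  0.15117869] [-11.31188186   2.64533578  26.40669557]
cap disc 2765 [ 0.531  -0.197   0.1776] tool [-0.0002 -0.0028 -0.0264]
[0.002  0.0061]
```

View pics/f.png

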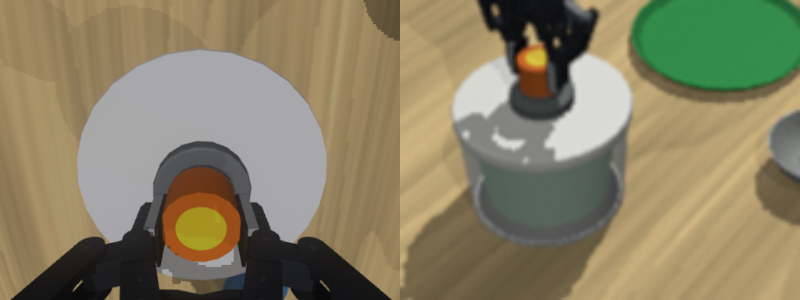

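The pictures show the cap level on the boss between the fingers, its top at 0.1776 m. That puts the underside at 0.146 m, which means fully home with the button at the bottom.

```bash
python3 -c "
from workcell import ticket
print(ticket.hand_in())"
```

```text
the job is handed in; nothing more can be done
None
```

I picked the cap off the tray, pushed it onto the stud past the click and held it fully down. I handed the job in at about 12 s with the gripper still pressing. The hand-in gave no verdict.

- **Position:** the cap's top measured 0.1776 m, so its underside is at about 0.146 m, 8 mm below the button-up height. The cap is within about 1 mm of the stud's axis, with tilt under 0.01 rad, and it did not slip in the gripper.
- **Button:** the downward push was 18 N, then 26 N with no further travel. That means the button is against its hard stop. It was held there for over 1.2 s before hand-in.
- **Side force:** about 11 N of sideways force remained on the wrist. It had grown with pressing and my 0.5 mm correction did not remove it, but the cap stayed centred.
- **Click:** I judged the click from the travel and the final height, because I did not see the force drop itself.
- **Other items:** I did not measure the bowl, dish, jar and chopsticks again at the end, but no move went near them.

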